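# Fit the sprung buff between the posts of its stand

## Robot

A 6-joint arm with a two-finger parallel gripper is mounted at the origin on the work surface. World frame = base frame: x ahead of the robot, y to its left, z up, the work surface at z = 0. Lengths are in m, angles in rad, forces in N, time in s.
With the tool pointing down it reaches from about 0.25 to 0.725 m from the base axis. Payload 4 kg.
Tool frame: the origin (TCP) lies at the very end of the fingers, on their centre line; the grasp point (between the pads) lies 19 mm behind it; y points along the fingers, z is the direction in which the jaws open and shut, and the axes are right-handed (so a half turn about y gives the same grasp; the last joint's range is limited). The gripper opens to 85 mm and grips with 20 to 120 N. Pads are 22 mm wide; open, the fingers measure 114 mm over their backs; the gripper's body (76 mm by 85 mm) begins 54 mm behind the grasp point. The pads swing forward as they close: fully open they stand 13 mm farther back than shut.
Start: joints at [1.105, 0.241, 0.005, 1.335, 0, 1.571], TCP at [0.225, 0.447, 0.202] pointing down, gripper open.
Joint ranges: [-2.72, 2.72], [-1.05, 1.87], [-1.09, 1.28], [-1.99, 2.15], [-1.42, 1.44], [-3.14, 3.14]. Speed limits (rad/s): [2.79, 2.79, 3.14, 3.14, 3.14, 3.14].

## Interface

Orientations are given as a unit quaternion [x, y, z, w].
In Python, from workcell import bot gives the robot as it stands. The module is installed in compiled form; this text tells all that it offers.
- The arm moves only by the tool move_arm, never from a script. Its argument "increments" is a list of rows, each an object with "grip": the closure, from 0 (fully open) to 1 (shut); "linear": the shift along the tool's x, y, z scaled (see below), a list of three; "twist": the turn about the tool's y scaled (see below). A call has exactly 5 rows; each row shifts and turns the pose as measured when the row begins, along the tool's axes as they then stand; what a row does not reach is not made up. The controller multiplies each number of a shift by 0.2 m and each number of a turn by 2 rad. A row lasts 1/10 s, in which the tool goes at most 50 mm and 8.59 degrees, less where a joint would pass 70% of its speed; a pose out of reach is approached as far as the arm can. A call with a number of a shift or a turn outside -1 to 1 is refused whole. A call with a gripper value outside its range is refused whole. The fingers move at their own pace and stop on an object; the grip force is fixed at half the most. Time passes only in rows, so rows that do not move let the fingers close, or fill a call up. It gives the time, the measured TCP pose, the force and the opening at its end, in the units of the state.
- bot.get_obs(): the state, without advancing time (a new reading comes with each control period).
- bot.camera(name): name is "scene" or "top"; returns (picture, depth): 384x512x3 uint8, blue, green, red; 384x512 float32, m along the optical axis (not along the pixel's ray), 0 where there is no reading.
- bot.camera_params(name): a dict with "camera_matrix" (3x3 intrinsics, pixels), "rvec" (rotation vector, rad) and "tvec" (3), from world to camera coordinates, as OpenCV has them. Camera axes: x right, y down, z forward; pixel columns grow to the right and rows downward; lengths in m; the calibration is good to about 2 mm. A picture is of the moment at which its call begins. camera_params takes no time and is no camera call.
- bot.job_done(): hands the job in, once; it reports no verdict.
The state is a dict: "clock": time; "joint_pos": joint angles; "joint_vel": joint speeds; "tau": joint torques, N m; "eef_pos": TCP position; "tool_rot": TCP orientation; "ft_force": force on the tool from outside, world axes, zero at the start; "ft_torque": the same for the moment, N m; "grip_width": finger opening in m.
Only numpy, scipy, OpenCV 4.12 (cv2) and the standard library are available. Lean on these libraries where they do the work, as an engineer would, in place of code of your own. Each camera call takes 0.05 s, during which the arm holds its last target. There are 200 camera calls.

## Task

Take the red four-sided buff from its wooden rest and fit it between the two blue posts of the buff stand: press its sprung brass pivot into the groove of the tall post, keep it compressed while you slide the buff down between the posts, then let it spring back so that both its pins sit fully home in their recesses. Press gently, as ramming the pivot hard against its end stop spoils it, and leave everything else on the bench where it is.

Things in the scene. Friction and masses are not known exactly. Their poses are not given: they have to be found in the camera images.
- buff_centre (a point): Centre of the buff: red felt-faced bar, 26 x 90 x 26 mm, about 300 g, level on its rest; y runs along it, z up. At its +y end (aluminium cap) the sprung brass pivot, 8 mm thick, round-tipped, sticks out 16 mm; at its -y end (dark cap) a fixed steel stub, 8 mm thick, tapered, sticks out 6 mm; both on its axis. Grasp it by its side faces (26 mm across) at the middle.
- pivot: The sprung brass pivot, origin at its tip: 61 mm from the buff's centre along the buff's +y when free. It starts to give at 3 N and then yields 1 mm for every further 0.8 N (10.2 N: 9 mm in; 11.4 N: 10.5 mm in; end stop at 12 mm, 12.6 N). It is polished and slides easily. A force of over 20 N on it in all (ends and sides together) spoils it.
- rest: Wooden rest fixed to the bench, carrying the buff: 56 x 120 mm plate, 6 mm thick, with two saddles (10 mm thick, 33 mm either side of its middle along y), tops 18 mm above the bench, side lips 6 mm higher. Origin: centre of its underside.
- stand: Dark base plate of the buff stand, 80 x 210 x 12 mm with 6 mm edge rails, fixed to the bench. Origin: centre of its underside; y runs along it. On its centre line is clamped the blue yoke with a low post (-y) and a tall post (+y), by hand, anywhere within 18 mm of the plate's middle along y and 0 to 5 mm up: both unmeasured, to be felt or seen. The yoke's foot is 22 mm high.
- nominal_mid (a point): Where the centre of the fitted buff lies if the yoke is clamped mid-plate at its lowest (else it shifts with the yoke, as all posts, recesses and heights do): 59.5 mm above the bench. Fitted, the buff's stub end rests against the low post's face and the pivot is about 1 mm in. From the low post's face to the floor of the tall post's groove is 103 mm: the buff (112 mm over free pins) passes down only with the pivot 9 to 12 mm in.
- nominal_low (a point): Top of the LOW post's inner face, at x = 0, if the yoke is mid-plate and lowest: 45 mm to -y of the middle, 72 mm above the bench. The post is 32 mm wide, 16 mm thick; its blind recess for the stub, in the inner face, is 13 mm wide, 10 mm deep, 55.5 to 68 mm above the bench. Until the pivot is pressed in, the buff clears this post only with its axis over 91 mm high (fingers below it need more).
- nominal_tall (a point): Top of the TALL post's inner face, at x = 0, if the yoke is mid-plate and lowest: 55.5 mm to +y of the middle, 108 mm above the bench. Post 32 mm wide, with an upright groove, open at the top, 14 mm wide and 2.5 mm deep, for the pivot. It ends below in a recess 2 mm deeper, from 65.5 mm down to a ledge 55.5 mm above the bench, on which the pivot comes to stand.
- bead_pot: Bystander, to be left alone: clear open pot of red and turquoise beads, 48 mm across, 26 mm high. Origin: centre of its underside.
- charm_pot: Bystander, to be left alone: clear open pot of small charms, 48 mm across, 26 mm high. Origin: centre of its underside.
- anvil: Bystander, to be left alone: small bench anvil, about 60 x 140 x 75 mm high. Origin: centre of its underside.
- micrometer: Bystander, to be left alone: hand micrometer lying flat, about 40 x 110 mm, 14 mm high. Origin: centre of its underside.
- tweezers: Bystander, to be left alone: dark steel tweezers, 110 mm long, lying flat. Origin: centre of its underside.
- emery_block: Bystander, to be left alone: wooden emery block, 30 x 75 x 18 mm. Origin: centre of its underside.

How it is judged:
On the way, in this order (a step that is already met when the one before it is completed fails the run):
1. the buff is lifted clear of its rest (height (world z) of buff_centre above 0.06 m and horizontal distance between buff_centre and stand above 0.12 m), for 0.1 s.
2. over the stand, the pivot is pressed in by 5 mm or more (distance between pivot and buff_centre below 0.056 m and horizontal distance between buff_centre and stand below 0.04 m), for 0.1 s.
At the end, for the whole second after the job is handed in: The buff rests between the posts: centre 55.5 to 68.5 mm above the bench, within 5 mm of the stand's centre line and 21 mm of its middle along y, turned less than 0.06 rad from it; the pivot has sprung back to at most 3 mm in, as it can only with the stub home (x of buff_centre in the frame of stand between -0.005 and 0.005 m and y of buff_centre in the frame of stand between -0.021 and 0.021 m and height (world z) of buff_centre between 0.0555 and 0.0685 m and angle between the y axis of buff_centre and the y axis of stand, either way round below 0.06 rad and distance between pivot and buff_centre above 0.058 m and linear speed of pivot below 0.01 m/s); the robot touches nothing.
It fails at once if the sprung pivot is pushed with more than 20 N (contact force between pivot and anything else above 20 N).
It fails at once if a bystander (pots, anvil, micrometer, tweezers, emery block) is moved by more than 30 mm (distance of any of bead_pot, charm_pot, anvil, micrometer, tweezers, emery_block from where it was at the start of the episode above 0.03 m).
It also fails if it takes over 64 s, if anything falls off the work surface, if the arm or the gripper's body presses on something with over 40 N, if the wrist force passes 120 N, or if a joint passes its speed limit or range.

## Working session

There is one attempt and no reset: what is moved stays moved. The work goes in short steps, Python scripts to look and compute and a tool call to move; the robot and the scene stay as the last step left them, time stands still between calls to the robot, and variables do not carry over. Pictures are saved under pics/ and viewed, about 8 in all and at most 12, crops included, and the job is handed in when it is done.

Besides the shell and the picture viewer there is one more tool, called as name(argument=value, ...) on one line, values as JSON. move_arm: Moves the arm, as the interface text tells. Its arguments: {"type":"object","properties":{"increments":{"type":"array"}},"required":["increments"]}

```bash
mkdir -p pics
cat > h.py <<'E'
import numpy as np, cv2
from workcell import bot
def P(n):
    p=bot.camera_params(n); K=np.array(p["camera_matrix"],float); R=cv2.Rodrigues(np.array(p["rvec"],float))[0]; t=np.array(p["tvec"],float).ravel(); return K,R,t
def ray(n,u,v,z):
    K,R,t=P(n); c=-R.T@t; d=R.T@np.linalg.inv(K)@np.array([u,v,1.]); return c+d*(z-c[2])/d[2]
def cloud(n,dep):
    K,R,t=P(n); v,u=np.mgrid[0:dep.shape[0],0:dep.shape[1]]
    pc=np.stack([(u-K[0,2])/K[0,0]*dep,(v-K[1,2])/K[1,1]*dep,dep],-1); return (pc-t)@R
def proj(n,X):
    K,R,t=P(n); q=K@(R@np.array(X)+t); return q[:2]/q[2]
E
python3 - <<'E'
from h import *
o=bot.get_obs(); print({k:np.round(v,4) for k,v in o.items()})
for n in("top","scene"):
    im,d=bot.camera(n); cv2.imwrite(f"pics/{n}0.png",im); np.save(f"{n}0.npy",d); np.save(f"{n}0i.npy",im)
    K,R,t=P(n); print(n,K.round(1).tolist(),(-R.T@t).round(3),R.round(3).tolist())
E
```

```text
{'clock': np.float64(0.0), 'joint_pos': array([ 1.105 ,  0.2414,  0.0037,  1.3352, -0.    ,  1.5708]), 'joint_vel': array([ 0.0005,  0.0002, -0.0007,  0.0014,  0.0013, -0.0002]), 'tau': array([ 9.00000e-04, -3.72320e+01,  2.52407e+01,  1.72000e-02,
        2.00000e-04,  0.00000e+00]), 'eef_pos': array([0.2243, 0.4461, 0.2015]), 'tool_rot': array([ 0.6887, -0.1634,  0.163 , -0.6873]), 'ft_force': array([0.5401, 0.1273, 0.2584]), 'ft_torque': array([ 0.0242,  0.0385, -0.0025]), 'grip_width': np.float64(0.0857)}
top [[377.9, 0.0, 252.5], [0.0, 377.9, 194.9], [0.0, 0.0, 1.0]] [ 0.433 -0.017  0.905] [[0.003, -1.0, -0.023], [-0.986, 0.001, -0.168], [0.168, 0.023, -0.985]]
scene [[369.0, 0.0, 254.1], [0.0, 369.0, 186.9], [0.0, 0.0, 1.0]] [ 1.184 -0.116  0.696] [[0.194, 0.981, -0.013], [0.686, -0.146, -0.713], [-0.702, 0.129, -0.701]]
```

View pics/top0.png

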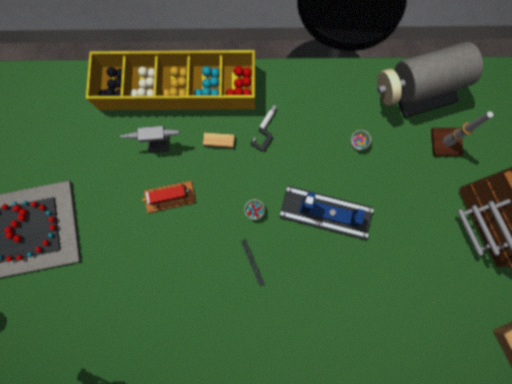

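View pics/scene0.png

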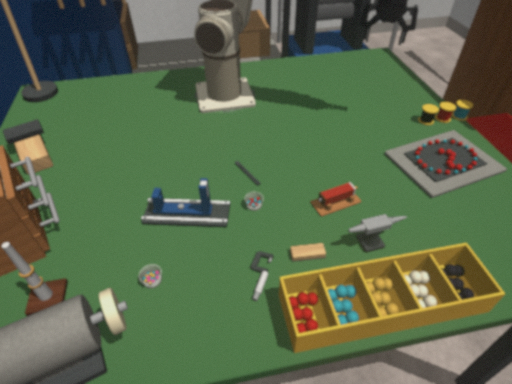

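Top view: buff on its rest at about (167,195), and the stand at (328,212) with its tall post to the left (+y) at (309,202). The scene view agrees. Next I'll crop these and measure them.

Run:
```python
from h import *
a=np.load("top0i.npy"); b=np.load("scene0i.npy")
c=lambda im,u,v,w,h:cv2.resize(im[v:v+h,u:u+w],(400,300),interpolation=cv2.INTER_CUBIC)
cv2.imwrite("pics/crops0.png",np.vstack([np.hstack([c(a,130,168,80,60),c(a,278,175,104,78)]),np.hstack([c(b,300,170,80,60),c(b,134,168,104,78)])]))
for n,im in(("top",a),("scene",b)):
    d=np.load(n+"0.npy"); C=cloud(n,d); g=im[:,:,1].astype(int); B=im[:,:,0].astype(int); r=im[:,:,2].astype(int)
    reg=np.zeros(d.shape,bool)
    if n=="top": reg[170:225,130:205]=1
    else: reg[175:215,310:370]=1
    m=reg&(r>110)&(g<60)&(B<70)&(C[...,2]>.025)
    p=C[m]; print(n,"red",m.sum(),"med",np.median(p,0).round(4),"zpct",np.percentile(p[:,2],[5,50,95]).round(4))
    tp=p[p[:,2]>np.percentile(p[:,2],95)-.006]
    rc=cv2.minAreaRect((tp[:,:2]*1000).astype(np.float32)); print(" top rect",rc)
    reg[:]=0
    if n=="top": reg[175:250,270:385]=1
    else: reg[165:230,134:238]=1
    m=reg&(B>r+35)&(B>g+25)&(C[...,2]>.01); p=C[m]
    print(" blue",m.sum()); 
    for lo,hi in((.0,.03),(.03,.06),(.06,.085),(.085,.125)):
        q=p[(p[:,2]>lo)&(p[:,2]<hi)]
        if len(q)>4: print("  ",lo,hi,len(q),q.mean(0).round(4),cv2.minAreaRect((q[:,:2]*1000).astype(np.float32)),np.percentile(q[:,2],[10,50,90]).round(4))
    # plate rails: gray bright
    m=reg&(C[...,2]>.006)&(C[...,2]<.025)&(np.abs(r-g)<25)
    k=cv2.connectedComponentsWithStats(m.astype(np.uint8))
    q=C[reg&(C[...,2]>.007)]
    print("  stand all",len(q),cv2.minAreaRect((q[:,:2]*1000).astype(np.float32)))
    print("  bench z",np.median(C[100:300,230:280,2]).round(4))
```

```text
top red 352 med [0.5827 0.2028 0.0427] zpct [0.0389 0.0427 0.0452]
 top rect ((531.5986938476562, 100.70745849609375), (300.1598205566406, 66.3134536743164), 62.53248596191406)
 blue 753
   0.0 0.03 535 [ 0.5425 -0.1801  0.0235] ((542.1660766601562, -182.4635009765625), (151.61468505859375, 33.87670135498047), 77.0587387084961) [0.0214 0.0237 0.026 ]
   0.03 0.06 32 [ 0.537  -0.1965  0.0439] ((541.856689453125, -172.29852294921875), (126.44483184814453, 24.651771545410156), 75.07225799560547) [0.032  0.0403 0.0573]
   0.06 0.085 117 [ 0.5278 -0.2308  0.0727] ((543.7686767578125, -176.6399383544922), (133.0323486328125, 30.23749542236328), 74.60101318359375) [0.0696 0.0736 0.0752]
   0.085 0.125 68 [ 0.5554 -0.1192  0.1085] ((558.3480834960938, -120.00630187988281), (16.60796546936035, 31.020057678222656), 75.25408172607422) [0.1004 0.11   0.1121]
  stand all 2972 ((495.4418640136719, -149.73451232910156), (224.840576171875, 188.06289672851562), 75.32585144042969)
  bench z -0.0009
scene red 77 med [0.5958 0.202  0.0423] zpct [0.0368 0.0423 0.0452]
 top rect ((591.8165283203125, 202.52647399902344), (16.494361877441406, 79.63851928710938), 13.42845344543457)
 blue 327
   0.0 0.03 259 [ 0.5468 -0.1897  0.0242] ((549.869140625, -170.18753051757812), (117.87176513671875, 29.821409225463867), 73.37346649169922) [0.0223 0.0243 0.0261]
   0.06 0.085 55 [ 0.5336 -0.233   0.0741] ((531.9923706054688, -233.08517456054688), (13.815882682800293, 26.99520492553711), 84.37095642089844) [0.0727 0.0744 0.0757]
   0.085 0.125 9 [ 0.5725 -0.1241  0.111 ] ((572.476318359375, -123.67422485351562), (9.208654403686523, 4.9951043128967285), 58.69696807861328) [0.1097 0.1107 0.1127]
  stand all 2442 ((835.5250854492188, -195.1541290283203), (217.57266235351562, 680.2206420898438), 85.0538330078125)
  bench z -0.0001
```

View pics/crops0.png

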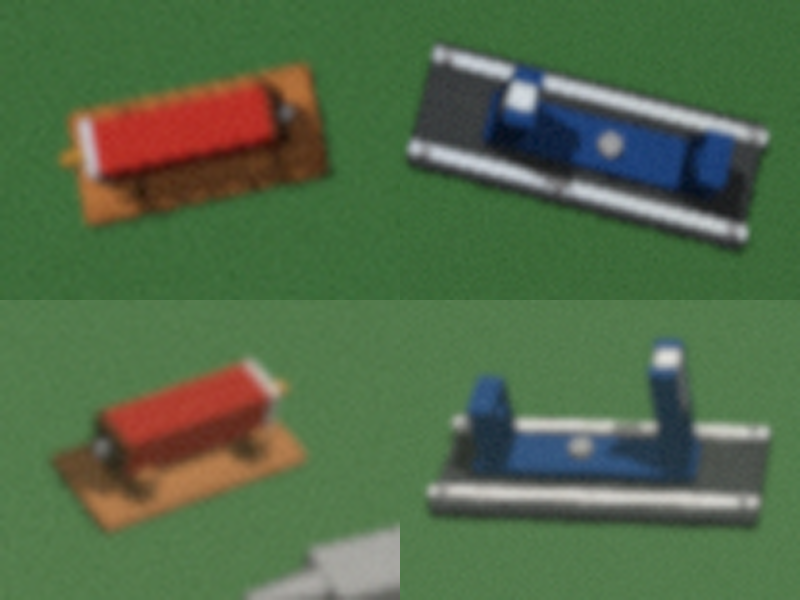

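The crops show the brass pivot at the left (+y) end of the buff and the tall post at the left (+y) end of the stand, so no half turn is needed. Next I'll refine the poses.

```bash
cat >> h.py <<'E'
def rect(p):
    (cx,cy),_,_=r=cv2.minAreaRect((p[:,:2]*1000).astype(np.float32)); b=cv2.boxPoints(r); e=[b[1]-b[0],b[2]-b[1]]; l=max(e,key=np.linalg.norm); l=l*np.sign(l[1])
    return np.array([cx,cy]).round(1), sorted([round(float(np.linalg.norm(x)),1) for x in e]), round(float(np.degrees(np.arctan2(-l[0],l[1]))),2)
def big(m):
    n,l,s,c=cv2.connectedComponentsWithStats(m.astype(np.uint8)); return l==1+np.argmax(s[1:,4])
E
python3 - <<'E'
from h import *
from scipy.spatial.transform import Rotation as Ro
o=bot.get_obs(); print(Ro.from_quat(o["tool_rot"]).as_matrix().round(3))
for n in("top","scene"):
    im=np.load(n+"0i.npy").astype(int); d=np.load(n+"0.npy"); C=cloud(n,d); B,g,r=im[...,0],im[...,1],im[...,2]
    s=np.s_[170:225,130:205] if n=="top" else np.s_[165:220,305:370]
    red=big(((r>90)&(r>2*g)&(r>2*B))[s]); p=C[s][red]; print(n,"red depth",rect(p), "z>.04",rect(p[p[:,2]>.04]))
    px=np.argwhere(red)+[s[0].start,s[1].start]
    q=np.array([ray(n,u,v,.044) for v,u in px]); print("  red ray z44",rect(q))
    br=big(((B<150)&(C[...,2]>.035)&(C[...,2]<.055))[s]); p=C[s][br]; print("  whole buff z>35",rect(p))
    s=np.s_[175:250,270:385] if n=="top" else np.s_[165:230,134:238]
    st=big((~((g>r+12)&(g>B+12)))[s]); px=np.argwhere(st)+[s[0].start,s[1].start]
    if n=="top": print("  stand ray z18",rect(np.array([ray(n,u,v,.018) for v,u in px])))
    Cs=C[s]; w=((r>130)&(np.abs(r-g)<40)&(np.abs(B-g)<40))[s]&(Cs[...,2]>.008)&(Cs[...,2]<.03); print("  rails",w.sum(),rect(Cs[w]))
    bl=((B>r+35)&(B>g+25))[s]
    f=bl&(abs(Cs[...,2]-.0237)<.004);print("  foot",rect(Cs[f]), np.median(Cs[f][:,2]))
    for z0,a,b in((.074,.069,.08),(.1102,.106,.115)):
        f=big((bl|(r[s]>150))&(Cs[...,2]>a)&(Cs[...,2]<b)); print("  post",z0,f.sum(),rect(Cs[f]),Cs[f].mean(0).round(4), np.percentile(Cs[f][:,2],[25,50,75]).round(4))
E
```

```text
[[ 0.893 -0.001  0.449]
 [-0.449 -0.002  0.893]
 [ 0.    -1.    -0.002]]
top red depth (array([532.2, 102.6]), [68.9, 303.4], -26.85) z>.04 (array([532.2, 102.6]), [68.9, 303.4], -26.85)
  red ray z44 (array([583.8, 202.9]), [28.5, 82.4], 11.46)
  whole buff z>35 (array([584.8, 204.9]), [26.7, 89.3], 12.43)Traceback (most recent call last):
  File "<stdin>", line 13, in <module>
  File "h.py", line 6, in ray
    K,R,t=P(n); c=-R.T@t; d=R.T@np.linalg.inv(K)@np.array([u,v,1.]); return c+d*(z-c[2])/d[2]
          ~^^^
  File "h.py", line 4, in P
    p=bot.camera_params(n); K=np.array(p["camera_matrix"],float); R=cv2.Rodrigues(np.array(p["rvec"],float))[0]; t=np.array(p["tvec"],float).ravel(); return K,R,t
ValueError: time passes only in moves, steps and waits
```

```bash
sed -i '3i import functools\n@functools.lru_cache(None)' h.py
python3 - <<'E'
from h import *
for n in("top","scene"):
    im=np.load(n+"0i.npy").astype(int); d=np.load(n+"0.npy"); C=cloud(n,d); B,g,r=im[...,0],im[...,1],im[...,2]
    s=np.s_[170:225,130:205] if n=="top" else np.s_[165:220,305:370]
    br=big(((B<150)&(C[...,2]>.035)&(C[...,2]<.055))[s]); p=C[s][br]; print(n,"  whole buff z>35",rect(p))
    s=np.s_[175:250,270:385] if n=="top" else np.s_[165:230,134:238]
    st=big((~((g>r+12)&(g>B+12)))[s]); px=np.argwhere(st)+[s[0].start,s[1].start]
    if n=="top": print("  stand ray z18",rect(np.array([ray(n,u,v,.018) for v,u in px])))
    Cs=C[s]; w=big(cv2.dilate((((r>130)&(np.abs(r-g)<40)&(np.abs(B-g)<40))[s]&(Cs[...,2]>.008)&(Cs[...,2]<.03)).astype(np.uint8),None)); 
    w=((r>130)&(np.abs(r-g)<40)&(np.abs(B-g)<40))[s]&(Cs[...,2]>.008)&(Cs[...,2]<.03)&st; print("  rails",w.sum(),rect(Cs[w]))
    bl=((B>r+35)&(B>g+25))[s]
    f=big(bl&(abs(Cs[...,2]-.0237)<.004));print("  foot",rect(Cs[f]), np.median(Cs[f][:,2]))
    for z0,a,b in((.074,.069,.08),(.1102,.104,.116)):
        f=big((bl|(r[s]>150))&(Cs[...,2]>a)&(Cs[...,2]<b)&st); print("  post",z0,f.sum(),rect(Cs[f]),Cs[f].mean(0).round(4), np.percentile(Cs[f][:,2],[25,50,75]).round(4))
E
```

```text
top   whole buff z>35 (array([584.8, 204.9]), [26.7, 89.3], 12.43)
  stand ray z18 (array([ 543.5, -169.4]), [78.7, 209.2], -14.63)
  rails 599 (array([ 545.5, -170.2]), [69.1, 208.6], -14.52)
  foot (array([ 543.2, -179. ]), [31.8, 96.5], -15.14) 0.023764060861722832
  post 0.074 107 (array([ 529.1, -233.2]), [16.4, 32.0], 76.18) [ 0.5284 -0.2325  0.0737] [0.0729 0.0738 0.0745]
  post 0.1102 95 (array([ 558.5, -119.7]), [16.2, 31.4], 77.6) [ 0.5578 -0.1193  0.1103] [0.109  0.1104 0.1114]
scene   whole buff z>35 (array([583.9, 208.1]), [28.4, 97.7], 12.17)
  rails 479 (array([ 546.8, -170.8]), [69.6, 207.5], -14.36)
  foot (array([ 546.7, -180.9]), [29.8, 94.6], -16.63) 0.024293958496141913
  post 0.074 53 (array([ 532. , -233.1]), [13.8, 27.0], 84.37) [ 0.5333 -0.2332  0.0743] [0.0735 0.0746 0.0753]
  post 0.1102 23 (array([ 560.5, -119.6]), [12.0, 13.3], -17.11) [ 0.5602 -0.1198  0.1111] [0.1106 0.111  0.1114]
```

```bash
cat >> h.py <<'E'
def st():
    o=bot.get_obs(); q=o["tool_rot"]; from scipy.spatial.transform import Rotation as Ro
    M=Ro.from_quat(q).as_matrix(); phi=np.degrees(np.arctan2(M[1,2],M[0,2]))
    return o,np.array(o["eef_pos"]),phi,M
def plan(x,y,z,deg,N):
    o,p,f,M=st(); t=np.array([x,y,z]); print("at",p.round(4),"phi",round(f,2),"t",round(float(o["clock"]),2),"F",np.round(o["ft_force"],2),"w",round(float(o["grip_width"]),4),"tilt",np.round(M[2,[0,2]],4))
    df=(deg-f)/N; dp=(t-p)/N
    for i in range(N):
        a=np.radians(f+i*df); X=np.array([np.sin(a),-np.cos(a),0]);Z=np.array([np.cos(a),np.sin(a),0])
        print([round(float(v)/.2,3) for v in(dp@X,-dp[2],dp@Z)],"tw",round(-np.radians(df)/2,4))
E
python3 -c "
from h import *
plan(.585,.205,.13,12.2,10)"
```

```text
at [0.2243 0.4462 0.2016] phi 63.31 t 0.1 F [ 0.08  0.64 -0.24] w 0.0854 tilt [ 0.     -0.0018]
[0.215, 0.036, -0.027] tw 0.0446
[0.217, 0.036, -0.007] tw 0.0446
[0.217, 0.036, 0.012] tw 0.0446
[0.215, 0.036, 0.031] tw 0.0446
[0.211, 0.036, 0.05] tw 0.0446
[0.206, 0.036, 0.069] tw 0.0446
[0.199, 0.036, 0.087] tw 0.0446
[0.19, 0.036, 0.104] tw 0.0446
[0.18, 0.036, 0.121] tw 0.0446
[0.169, 0.036, 0.136] tw 0.0446
```

move_arm(increments=[{"grip": 0, "linear": [0.215, 0.03, -0.027], "twist": 0.045}, {"grip": 0, "linear": [0.217, 0.03, -0.007], "twist": 0.045}, {"grip": 0, "linear": [0.217, 0.03, 0.012], "twist": 0.045}, {"grip": 0, "linear": [0.215, 0.03, 0.031], "twist": 0.045}, {"grip": 0, "linear": [0.211, 0.03, 0.05], "twist": 0.045}])

```text
clock: 0.6
eef_pos: [0.4047, 0.3249, 0.1691]
tool_rot: [0.635, -0.314, 0.313, -0.633]
ft_force: [0.4, 1.4, -0.7]
grip_width: 0.0854
```

move_arm(increments=[{"grip": 0, "linear": [0.206, 0.03, 0.069], "twist": 0.045}, {"grip": 0, "linear": [0.199, 0.03, 0.087], "twist": 0.045}, {"grip": 0, "linear": [0.19, 0.03, 0.104], "twist": 0.045}, {"grip": 0, "linear": [0.18, 0.03, 0.121], "twist": 0.045}, {"grip": 0, "linear": [0.169, 0.03, 0.136], "twist": 0.045}])

```text
clock: 1.1
eef_pos: [0.588, 0.1944, 0.1345]
tool_rot: [0.546, -0.454, 0.451, -0.541]
ft_force: [-0.2, 0.3, 0.3]
grip_width: 0.0852
```

```bash
python3 -c "
from h import *
plan(.585,.205,.10,12.2,5)"
```

```text
at [0.588  0.1944 0.1345] phi 10.46 t 1.1 F [-0.17  0.29  0.34] w 0.0852 tilt [ 0.0011 -0.0082]
[-0.011, 0.034, -0.001] tw -0.003
[-0.011, 0.034, -0.001] tw -0.003
[-0.011, 0.034, -0.001] tw -0.003
[-0.011, 0.034, -0.001] tw -0.003
[-0.011, 0.034, -0.001] tw -0.003
```

move_arm(increments=[{"grip": 0, "linear": [-0.02, 0.07, 0], "twist": -0.004}, {"grip": 0, "linear": [-0.02, 0.07, 0], "twist": -0.004}, {"grip": 0, "linear": [-0.015, 0.07, 0], "twist": -0.004}, {"grip": 0, "linear": [0, 0.07, 0], "twist": -0.003}, {"grip": 0, "linear": [0, 0.07, 0], "twist": 0}])

```text
clock: 1.6
eef_pos: [0.5908, 0.1979, 0.0583]
tool_rot: [0.551, -0.449, 0.446, -0.544]
ft_force: [-0.1, -0.2, 0.2]
grip_width: 0.0855
```

```bash
python3 -c "
from h import *
plan(.585,.205,.013,12.2,5)
for n in('top','scene'):
    im,d=bot.camera(n); np.save(n+'1i.npy',im); np.save(n+'1.npy',d)
a=np.load('top1i.npy');b=np.load('scene1i.npy')
c=lambda im,u,v,w,h:cv2.resize(im[v:v+h,u:u+w],(400,300),interpolation=cv2.INTER_CUBIC)
cv2.imwrite('pics/g1.png',np.hstack([c(a,120,155,100,75),c(b,290,140,100,75)]))
"
```

```text
at [0.5908 0.1979 0.0583] phi 11.44 t 1.6 F [-0.1  -0.16  0.18] w 0.0855 tilt [ 0.0026 -0.0101]
[-0.008, 0.045, -0.004] tw -0.0013
[-0.008, 0.045, -0.004] tw -0.0013
[-0.008, 0.045, -0.004] tw -0.0013
[-0.008, 0.045, -0.004] tw -0.0013
[-0.008, 0.045, -0.004] tw -0.0013
```

View pics/g1.png

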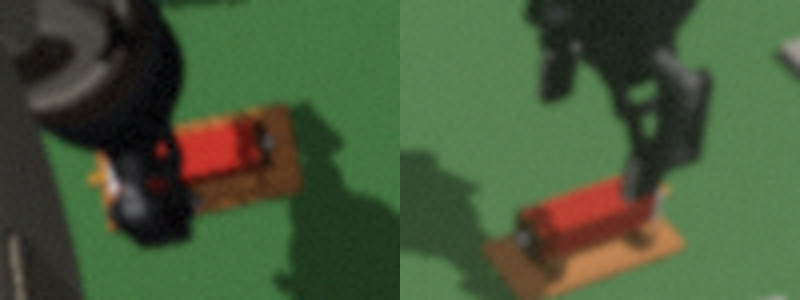

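The picture shows the open jaws straddling the buff, with the near finger tip at crop (640,195). I'll check that against the projection, then shift the remaining few mm and see how much the arm drifts per row.

move_arm(increments=[{"grip": 0, "linear": [-0.02, 0, -0.01], "twist": -0.004}, {"grip": 0, "linear": [-0.02, 0, -0.01], "twist": -0.003}, {"grip": 0, "linear": [-0.01, 0, -0.01], "twist": 0}, {"grip": 0, "linear": [0, 0, 0], "twist": 0}, {"grip": 0, "linear": [0, 0, 0], "twist": 0}])

```text
clock: 2.2
eef_pos: [0.5811, 0.2076, 0.059]
tool_rot: [0.555, -0.445, 0.441, -0.547]
ft_force: [-0.3, 0.0, 0.2]
grip_width: 0.0853
```

```bash
python3 -c "
from h import *
plan(.585,.205,.013,12.2,5)
o,p,f,M=st()
print('near pad expected px crop', (proj('scene',np.array([.5908,.1979,.065])+.043*M[:,2])-[290,140])*4+[400,0])
print('buff centre crop',(proj('scene',[.585,.205,.031])-[290,140])*4+[400,0],(proj('top',[.585,.205,.044])-[120,155])*4)
"
```

```text
at [0.5811 0.2076 0.059 ] phi 12.37 t 2.2 F [-0.3   0.04  0.18] w 0.0853 tilt [ 0.0024 -0.0122]
[0.003, 0.046, 0.003] tw 0.0003
[0.003, 0.046, 0.003] tw 0.0003
[0.003, 0.046, 0.003] tw 0.0003
[0.003, 0.046, 0.003] tw 0.0003
[0.003, 0.046, 0.003] tw 0.0003
near pad expected px crop [626.81014956 230.84150622]
buff centre crop [586.78869185 214.54602835] [182.816191   151.41195066]
```

move_arm(increments=[{"grip": 0, "linear": [0.006, 0.06, 0.008], "twist": 0}, {"grip": 0, "linear": [0.006, 0.06, 0.006], "twist": 0}, {"grip": 0, "linear": [0, 0.06, 0.004], "twist": 0}, {"grip": 0, "linear": [0, 0.03, 0], "twist": 0}, {"grip": 0, "linear": [0, 0, 0], "twist": 0}])

```text
clock: 2.7
eef_pos: [0.5849, 0.2052, 0.0129]
tool_rot: [0.555, -0.445, 0.441, -0.547]
ft_force: [0.5, 0.3, 0.7]
grip_width: 0.0854
```

```bash
python3 -c "
from h import *
plan(.585,.205,.013,12.2,1)
"
```

```text
at [0.5849 0.2052 0.0129] phi 12.34 t 2.7 F [0.5  0.3  0.74] w 0.0854 tilt [ 0.0027 -0.0124]
[0.001, -0.001, 0.0] tw 0.0012
```

move_arm(increments=[{"grip": 1, "linear": [0, 0, 0], "twist": 0}, {"grip": 1, "linear": [0, 0, 0], "twist": 0}, {"grip": 1, "linear": [0, 0, 0], "twist": 0}, {"grip": 1, "linear": [0, 0, 0], "twist": 0}, {"grip": 1, "linear": [0, 0, 0], "twist": 0}])

```text
clock: 3.2
eef_pos: [0.5853, 0.2052, 0.0134]
tool_rot: [0.555, -0.445, 0.441, -0.547]
ft_force: [-0.2, 0.4, 1.0]
grip_width: 0.0224
```

move_arm(increments=[{"grip": 1, "linear": [0, 0, 0], "twist": 0}, {"grip": 1, "linear": [0, 0, 0], "twist": 0}, {"grip": 1, "linear": [0, 0, 0], "twist": 0}, {"grip": 1, "linear": [0, 0, 0], "twist": 0}, {"grip": 1, "linear": [0, 0, 0], "twist": 0}])

```text
clock: 3.7
eef_pos: [0.5853, 0.2052, 0.0134]
tool_rot: [0.555, -0.445, 0.442, -0.547]
ft_force: [-1.2, -0.1, -0.6]
grip_width: 0.0222
```

move_arm(increments=[{"grip": 1, "linear": [0, -0.05, 0], "twist": 0}, {"grip": 1, "linear": [0, -0.15, 0], "twist": 0}, {"grip": 1, "linear": [0, -0.2, 0], "twist": 0}, {"grip": 1, "linear": [0, -0.2, 0], "twist": 0}, {"grip": 1, "linear": [0, -0.1, 0], "twist": 0}])

```text
clock: 4.2
eef_pos: [0.5812, 0.204, 0.1517]
tool_rot: [0.56, -0.449, 0.438, -0.542]
ft_force: [1.1, 0.2, -3.6]
grip_width: 0.0222
```

```bash
python3 -c "
from h import *
plan(.541,-.189,.15,-14.5,10)
for n in('top','scene'):
    im,d=bot.camera(n); np.save(n+'2i.npy',im); np.save(n+'2.npy',d)
a=np.load('top2i.npy');b=np.load('scene2i.npy')
c=lambda im,u,v,w,h:cv2.resize(im[v:v+h,u:u+w],(400,300),interpolation=cv2.INTER_CUBIC)
cv2.imwrite('pics/g2.png',np.hstack([c(a,110,145,120,90),c(b,280,90,120,90)]))
"
```

```text
at [0.5812 0.204  0.1517] phi 12.33 t 4.2 F [ 1.12  0.17 -3.62] w 0.0222 tilt [ 0.0048 -0.0297]
[0.188, 0.001, -0.062] tw 0.0234
[0.19, 0.001, -0.053] tw 0.0234
[0.193, 0.001, -0.044] tw 0.0234
[0.194, 0.001, -0.035] tw 0.0234
[0.196, 0.001, -0.026] tw 0.0234
[0.197, 0.001, -0.016] tw 0.0234
[0.197, 0.001, -0.007] tw 0.0234
[0.198, 0.001, 0.002] tw 0.0234
[0.197, 0.001, 0.011] tw 0.0234
[0.196, 0.001, 0.021] tw 0.0234
```

View pics/g2.png

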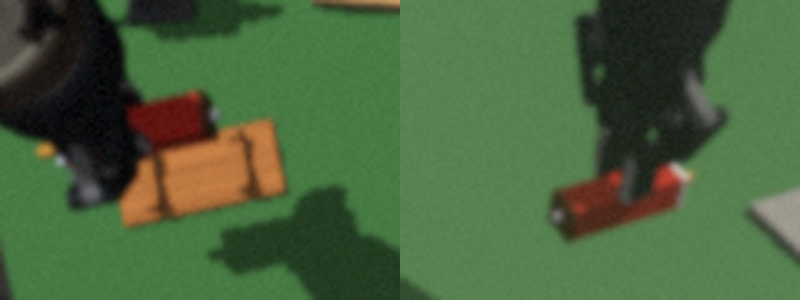

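move_arm(increments=[{"grip": 1, "linear": [0.07, 0, -0.024], "twist": 0.008}, {"grip": 1, "linear": [0.126, 0, -0.04], "twist": 0.016}, {"grip": 1, "linear": [0.127, 0, -0.036], "twist": 0.016}, {"grip": 1, "linear": [0.128, 0, -0.032], "twist": 0.016}, {"grip": 1, "linear": [0.129, 0, -0.028], "twist": 0.016}])

```text
clock: 4.8
eef_pos: [0.5621, 0.0802, 0.1438]
tool_rot: [0.53, -0.489, 0.475, -0.504]
ft_force: [1.0, -1.2, -3.2]
grip_width: 0.0222
```

move_arm(increments=[{"grip": 1, "linear": [0.13, 0, -0.022], "twist": 0.016}, {"grip": 1, "linear": [0.13, 0, -0.018], "twist": 0.016}, {"grip": 1, "linear": [0.13, 0, -0.014], "twist": 0.016}, {"grip": 1, "linear": [0.13, 0, -0.008], "twist": 0.016}, {"grip": 1, "linear": [0.131, 0, -0.004], "twist": 0.016}])

```text
clock: 5.3
eef_pos: [0.537, -0.0604, 0.1346]
tool_rot: [-0.494, 0.535, -0.514, 0.453]
ft_force: [1.3, -0.8, -3.7]
grip_width: 0.0219
```

```bash
python3 -c "
from h import *
plan(.541,-.189,.15,-14.5,7)"
```

```text
at [ 0.537  -0.0604  0.1346] phi -5.95 t 5.3 F [ 1.3  -0.79 -3.73] w 0.0219 tilt [ 0.0231 -0.0614]
[0.091, -0.011, 0.012] tw 0.0107
[0.091, -0.011, 0.014] tw 0.0107
[0.09, -0.011, 0.016] tw 0.0107
[0.09, -0.011, 0.018] tw 0.0107
[0.09, -0.011, 0.02] tw 0.0107
[0.089, -0.011, 0.022] tw 0.0107
[0.089, -0.011, 0.024] tw 0.0107
```

move_arm(increments=[{"grip": 1, "linear": [0.22, -0.06, 0.035], "twist": 0.025}, {"grip": 1, "linear": [0.22, -0.06, 0.045], "twist": 0.025}, {"grip": 1, "linear": [0.16, -0.06, 0.04], "twist": 0.025}, {"grip": 1, "linear": [0, 0, 0], "twist": 0}, {"grip": 1, "linear": [0, 0, 0], "twist": 0}])

```text
clock: 5.8
eef_pos: [0.5333, -0.1924, 0.1611]
tool_rot: [-0.455, 0.577, -0.547, 0.401]
ft_force: [0.0, 0.8, -3.9]
grip_width: 0.0221
```

```bash
python3 -c "
from h import *
plan(.541,-.189,.15,-14.5,2)"
```

```text
at [ 0.5333 -0.1924  0.1611] phi -15.56 t 5.8 F [ 0.    0.85 -3.94] w 0.0221 tilt [ 0.0352 -0.08  ]
[-0.013, 0.028, 0.016] tw -0.0046
[-0.013, 0.028, 0.016] tw -0.0046
```

move_arm(increments=[{"grip": 1, "linear": [0, 0, 0], "twist": 0}, {"grip": 1, "linear": [0, 0, 0], "twist": 0}, {"grip": 1, "linear": [0, 0, 0], "twist": 0}, {"grip": 1, "linear": [0, 0, 0], "twist": 0}, {"grip": 1, "linear": [0, 0, 0], "twist": 0}])

```text
clock: 6.3
eef_pos: [0.5302, -0.1883, 0.1571]
tool_rot: [-0.458, 0.579, -0.543, 0.4]
ft_force: [0.4, 0.6, -4.3]
grip_width: 0.0223
```

```bash
python3 -c "
from h import *
plan(.541,-.189,.15,-14.5,2)"
```

```text
at [ 0.5302 -0.1883  0.1571] phi -15.28 t 6.3 F [ 0.35  0.55 -4.32] w 0.0223 tilt [ 0.0341 -0.0886]
[-0.005, 0.018, 0.026] tw -0.0034
[-0.005, 0.018, 0.026] tw -0.0034
```

```bash
cat >> h.py <<'E'
D=np.array([np.sin(np.radians(14.5)),np.cos(np.radians(14.5)),0]); MID=np.array([.543,-.1815,0])
def bs(s=None,l=None,z=None):
    o,p,f,M=st(); c=p-.0176*M[:,1]; d=c-MID; X=np.array([D[1],-D[0],0])
    F=np.array(o["ft_force"]); print("buff s %.1f lat %.1f z %.1f mm"%(d@D*1e3,d@X*1e3,c[2]*1e3),"phi %.2f"%f,"tilt",M[2,[0,2]].round(4),"F s,lat,z",np.round([F@D,F@X,F[2]],1),"t %.2f"%o["clock"],"w %.4f"%o["grip_width"],"Y",M[:,1].round(3))
    if s is not None:
        t=MID+D*s*1e-3+X*l*1e-3; t[2]=z*1e-3; print("total incr",((t-c)@M/.2).round(3),"tw",round(-np.radians(-14.5-f)/2,4))
E
python3 -c "
from h import *
bs(-8,0,98)"
```

```text
buff s -9.2 lat -9.1 z 174.6 mm phi -15.28 tilt [ 0.0341 -0.0886] F s,lat,z [ 0.6  0.2 -4.3] t 6.30 w 0.0223 Y [-0.094 -0.01  -0.995]
total incr [-0.02   0.377  0.079] tw -0.0068
```

move_arm(increments=[{"grip": 1, "linear": [-0.007, 0.12, 0.03], "twist": -0.003}, {"grip": 1, "linear": [-0.007, 0.12, 0.03], "twist": -0.003}, {"grip": 1, "linear": [-0.006, 0.1, 0.03], "twist": 0}, {"grip": 1, "linear": [0, -0.003, 0.003], "twist": 0}, {"grip": 1, "linear": [0, -0.003, 0.003], "twist": 0}])

```text
clock: 6.8
eef_pos: [0.5459, -0.1884, 0.0893]
tool_rot: [-0.462, 0.574, -0.541, 0.406]
ft_force: [0.1, -0.0, -2.5]
grip_width: 0.0222
```

```bash
python3 -c "
from h import *
bs(-8,0,98)
for n in('top','scene'):
    im,d=bot.camera(n); np.save(n+'3i.npy',im); np.save(n+'3.npy',d)
a=np.load('top3i.npy');b=np.load('scene3i.npy')
c=lambda im,u,v,w,h:cv2.resize(im[v:v+h,u:u+w],(400,300),interpolation=cv2.INTER_CUBIC)
cv2.imwrite('pics/g3.png',np.hstack([c(a,268,160,112,84),c(b,130,130,112,84)]))
bs()
"
```

```text
buff s -5.3 lat 6.0 z 106.9 mm phi -14.32 tilt [ 0.0338 -0.0844] F s,lat,z [-0.   0.1 -2.5] t 6.80 w 0.0222 Y [-0.09  -0.012 -0.996]
total incr [ 0.012  0.047 -0.026] tw 0.0016
buff s -5.4 lat 6.3 z 107.3 mm phi -14.33 tilt [ 0.0336 -0.0835] F s,lat,z [-0.3 -0.6 -4.8] t 6.90 w 0.0223 Y [-0.089 -0.012 -0.996]
```

View pics/g3.png

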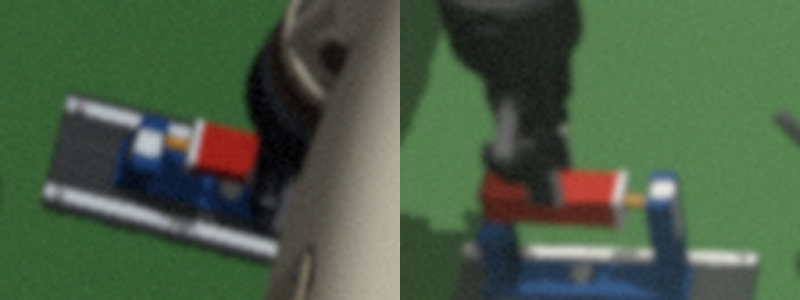

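The pivot (orange, crop top (178,143), scene (635,202)) points at the tall post (scene (662,195)). It sits about 4-6 mm too far +x and still a little high. I'll check with depth.

```bash
python3 -c "
from h import *
X=np.array([D[1],-D[0],0])
for n,s in(('top',np.s_[180:235,268:350]),('scene',np.s_[150:215,230:330])):
    s=np.s_[180:240,268:350] if n=='top' else np.s_[160:220,240:330]
    if n=='scene': s=np.s_[165:205,240-110+130-130+130-130+50:330]
    im=np.load(n+'3i.npy').astype(int)[s]; C=cloud(n,np.load(n+'3.npy'))[s]; B,g,r=im[...,0],im[...,1],im[...,2]
    Q=(C-MID); S=np.stack([Q@D,Q@X,C[...,2]],-1)*1e3
    br=(r>110)&(r>g+25)&(g>B+25)&(abs(S[...,0])<90)
    print(n,'brass',br.sum(),np.median(S[br],0).round(1) if br.any() else '', S[br][:,0].min().round(1),S[br][:,0].max().round(1), np.percentile(S[br][:,2],90).round(1))
    rd=(r>90)&(r>2*g)&(r>2*B)&(abs(S[...,0])<90)&(S[...,2]>70); print(' red',rd.sum(),np.percentile(S[rd],[3,97],axis=0).round(1))
    po=(S[...,2]>104)&(S[...,2]<117)&(S[...,0]>50)&(S[...,0]<80)&(abs(S[...,1])<25)&((B>r+25)|(r>150))&~br; print(' post',po.sum(),np.percentile(S[po],[2,50,98],axis=0).round(1))
"
```

```text
top brass 16 [ 45.8   4.2 107.5] 16.5 52.7 112.9
 red 178 [[  5.2  -6.7 113.7]
 [ 33.5  16.9 120.3]]
 post 104 [[ 55.4 -15.6 106.9]
 [ 63.9  -0.3 110.3]
 [ 71.1  15.4 112.3]]
scene brass 17 [ 40.8   5.6 109.2] 14.8 50.5 118.9
 red 83 [[ 12.5  -1.7 110.2]
 [ 32.1  18.9 120. ]]
 post 72 [[ 56.5 -15.  104.7]
 [ 63.7   3.8 110.9]
 [ 71.1  16.9 112.7]]
```

move_arm(increments=[{"grip": 1, "linear": [0.008, 0.02, -0.014], "twist": 0}, {"grip": 1, "linear": [0.006, 0.02, -0.012], "twist": 0}, {"grip": 1, "linear": [0, 0.005, 0], "twist": 0}, {"grip": 1, "linear": [0, -0.003, 0], "twist": 0}, {"grip": 1, "linear": [0, -0.003, 0], "twist": 0}])

```text
clock: 7.4
eef_pos: [0.5411, -0.1907, 0.0856]
tool_rot: [-0.46, 0.572, -0.543, 0.408]
ft_force: [0.2, 0.0, -3.1]
grip_width: 0.0218
```

```bash
python3 -c "
from h import *
bs(-3,0.5,96)
"
```

```text
buff s -8.8 lat 1.8 z 103.2 mm phi -14.35 tilt [ 0.0333 -0.0769] F s,lat,z [ 0.1  0.2 -3.1] t 7.40 w 0.0218 Y [-0.083 -0.013 -0.996]
total incr [-0.03   0.035 -0.003] tw 0.0013
```

move_arm(increments=[{"grip": 1, "linear": [-0.004, 0.02, -0.005], "twist": 0.001}, {"grip": 1, "linear": [-0.004, 0.02, -0.003], "twist": 0}, {"grip": 1, "linear": [-0.008, 0.008, 0], "twist": 0}, {"grip": 1, "linear": [-0.01, 0.003, 0], "twist": 0}, {"grip": 1, "linear": [-0.01, 0.003, 0], "twist": 0}])

```text
clock: 7.9
eef_pos: [0.5404, -0.1841, 0.0742]
tool_rot: [-0.459, 0.572, -0.545, 0.406]
ft_force: [-0.6, -3.4, -1.9]
grip_width: 0.022
```

```bash
python3 -c "
from h import *
bs(-3,0.5,96)
"
```

```text
buff s -2.5 lat -0.5 z 91.8 mm phi -14.52 tilt [ 0.0356 -0.076 ] F s,lat,z [-3.4  0.3 -1.9] t 7.90 w 0.0220 Y [-0.082 -0.016 -0.996]
total incr [ 0.003 -0.021  0.003] tw -0.0002
```

move_arm(increments=[{"grip": 1, "linear": [-0.01, -0.002, 0.001], "twist": 0}, {"grip": 1, "linear": [-0.01, -0.002, 0.001], "twist": 0}, {"grip": 1, "linear": [-0.008, -0.002, 0], "twist": 0}, {"grip": 1, "linear": [-0.005, 0, 0], "twist": 0}, {"grip": 1, "linear": [0, 0, 0], "twist": 0}])

```text
clock: 8.4
eef_pos: [0.541, -0.1826, 0.076]
tool_rot: [-0.462, 0.57, -0.548, 0.402]
ft_force: [-1.6, -5.8, -2.4]
grip_width: 0.022
```

```bash
python3 -c "
from h import *
bs(7.5,0.5,90)
"
```

```text
buff s -0.7 lat -0.3 z 93.5 mm phi -14.70 tilt [ 0.0469 -0.0765] F s,lat,z [-6.  -0.1 -2.4] t 8.40 w 0.0220 Y [-0.086 -0.026 -0.996]
total incr [-0.042  0.015  0.005] tw -0.0018
```

move_arm(increments=[{"grip": 1, "linear": [-0.022, 0.004, 0], "twist": -0.001}, {"grip": 1, "linear": [-0.022, 0.006, 0], "twist": 0}, {"grip": 1, "linear": [-0.015, 0.008, 0], "twist": 0}, {"grip": 1, "linear": [-0.012, 0.004, 0], "twist": 0}, {"grip": 1, "linear": [-0.011, 0, 0], "twist": 0}])

```text
clock: 8.9
eef_pos: [0.5426, -0.178, 0.0738]
tool_rot: [-0.466, 0.565, -0.554, 0.395]
ft_force: [-3.2, -7.9, -1.2]
grip_width: 0.0218
```

```bash
python3 -c "
from h import *
bs(7.5,0.5,90)
"
```

```text
buff s 4.5 lat 0.1 z 91.3 mm phi -15.04 tilt [ 0.0699 -0.0737] F s,lat,z [-8.5 -1.1 -1.2] t 8.90 w 0.0218 Y [-0.089 -0.049 -0.995]
total incr [-0.015  0.005  0.003] tw -0.0047
```

move_arm(increments=[{"grip": 1, "linear": [-0.021, 0.01, 0.001], "twist": -0.003}, {"grip": 1, "linear": [-0.018, 0.01, 0.001], "twist": -0.002}, {"grip": 1, "linear": [-0.013, 0.01, 0.001], "twist": 0}, {"grip": 1, "linear": [-0.0125, 0.012, 0.001], "twist": 0}, {"grip": 1, "linear": [-0.0125, 0.012, 0.001], "twist": 0}])

```text
clock: 9.4
eef_pos: [0.5446, -0.1786, 0.0669]
tool_rot: [0.473, -0.557, 0.561, -0.388]
ft_force: [-3.7, -8.8, 0.5]
grip_width: 0.0217
```

```bash
python3 -c "
from h import *
bs(8,0,66)
"
```

```text
buff s 4.9 lat 2.0 z 84.4 mm phi -15.02 tilt [ 0.0978 -0.0682] F s,lat,z [-9.5 -1.4  0.5] t 9.40 w 0.0217 Y [-0.091 -0.077 -0.993]
total incr [-0.025  0.09  -0.004] tw -0.0046
```

Pressing slowly lets the arm yield on every row, and the tool has pitched to 0.098 rad. I'll back out, correct the pitch by pushing the stub against the tall post's outer face, and then press again with fewer, larger rows.

move_arm(increments=[{"grip": 1, "linear": [0.06, -0.03, 0], "twist": 0}, {"grip": 1, "linear": [0.02, -0.12, 0], "twist": 0}, {"grip": 1, "linear": [0.01, -0.14, 0], "twist": 0}, {"grip": 1, "linear": [-0.03, -0.06, 0], "twist": 0}, {"grip": 1, "linear": [-0.12, 0, 0], "twist": 0}])

```text
clock: 9.9
eef_pos: [0.5541, -0.1617, 0.139]
tool_rot: [-0.469, 0.561, -0.56, 0.39]
ft_force: [1.4, 0.4, -4.1]
grip_width: 0.0221
```

```bash
python3 -c "
from h import *
bs(128,0,97)
"
```

```text
buff s 23.5 lat 7.0 z 156.4 mm phi -15.25 tilt [ 0.088  -0.0683] F s,lat,z [ 0.7  1.2 -4.1] t 9.90 w 0.0221 Y [-0.089 -0.067 -0.994]
total incr [-0.547  0.252 -0.022] tw -0.0065
```

move_arm(increments=[{"grip": 1, "linear": [-0.2, -0.01, -0.01], "twist": -0.003}, {"grip": 1, "linear": [-0.22, -0.01, -0.01], "twist": -0.003}, {"grip": 1, "linear": [-0.18, 0, -0.005], "twist": 0}, {"grip": 1, "linear": [0, 0.12, 0], "twist": 0}, {"grip": 1, "linear": [0, 0.12, 0], "twist": 0}])

```text
clock: 10.4
eef_pos: [0.5836, -0.036, 0.0918]
tool_rot: [-0.465, 0.558, -0.557, 0.403]
ft_force: [-0.2, -0.4, -3.9]
grip_width: 0.0216
```

```bash
python3 -c "
from h import *
bs(124,0,97)
"
```

```text
buff s 152.2 lat 3.8 z 109.3 mm phi -14.29 tilt [ 0.0686 -0.0561] F s,lat,z [-0.4 -0.1 -3.9] t 10.40 w 0.0216 Y [-0.071 -0.053 -0.996]
total incr [ 0.137  0.072 -0.016] tw 0.0018
```

move_arm(increments=[{"grip": 1, "linear": [0.03, 0.06, -0.015], "twist": 0.001}, {"grip": 1, "linear": [0.06, 0.02, -0.005], "twist": 0}, {"grip": 1, "linear": [0.05, 0, 0], "twist": 0}, {"grip": 1, "linear": [0.04, 0, 0], "twist": 0}, {"grip": 1, "linear": [0.035, 0, 0], "twist": 0}])

```text
clock: 10.9
eef_pos: [0.5694, -0.0645, 0.0783]
tool_rot: [-0.459, 0.565, -0.547, 0.413]
ft_force: [2.1, 23.4, 0.7]
grip_width: 0.0222
```

```bash
python3 -c "
from h import *
bs(123,0,97)
"
```

```text
buff s 120.5 lat -2.6 z 95.9 mm phi -13.87 tilt [ 0.0356 -0.061 ] F s,lat,z [23.1 -3.8  0.7] t 10.90 w 0.0222 Y [-0.068 -0.02  -0.998]
total incr [-0.012 -0.007  0.013] tw 0.0055
```

move_arm(increments=[{"grip": 1, "linear": [0.034, -0.002, 0.006], "twist": 0.003}, {"grip": 1, "linear": [0.034, -0.002, 0.006], "twist": 0.003}, {"grip": 1, "linear": [0.034, -0.002, 0.005], "twist": 0.001}, {"grip": 1, "linear": [0.034, -0.002, 0.004], "twist": 0}, {"grip": 1, "linear": [0.02, -0.002, 0.003], "twist": 0}])

```text
clock: 11.4
eef_pos: [0.5701, -0.0652, 0.0883]
tool_rot: [-0.44, 0.583, -0.53, 0.431]
ft_force: [-0.8, 8.1, -4.9]
grip_width: 0.0219
```

```bash
python3 -c "
from h import *
bs(123,0,97)
"
```

```text
buff s 118.8 lat -1.7 z 105.9 mm phi -13.87 tilt [-0.036  -0.0665] F s,lat,z [ 7.7 -2.8 -4.9] t 11.40 w 0.0219 Y [-0.056  0.051 -0.997]
total incr [-0.019  0.045  0.012] tw 0.0055
```

move_arm(increments=[{"grip": 1, "linear": [-0.03, -0.04, 0.005], "twist": 0.002}, {"grip": 1, "linear": [-0.01, -0.14, 0.005], "twist": 0.002}, {"grip": 1, "linear": [0.05, -0.08, 0.005], "twist": 0.001}, {"grip": 1, "linear": [0.2, 0, 0], "twist": 0}, {"grip": 1, "linear": [0.2, 0, 0], "twist": 0}])

```text
clock: 11.9
eef_pos: [0.5603, -0.1487, 0.1469]
tool_rot: [-0.436, 0.58, -0.535, 0.433]
ft_force: [0.6, -0.5, -4.0]
grip_width: 0.0216
```

```bash
python3 -c "
from h import *
bs(-10,0,105)
"
```

```text
buff s 35.5 lat 9.4 z 164.5 mm phi -14.12 tilt [-0.0361 -0.0538] F s,lat,z [-0.3  0.7 -4. ] t 11.90 w 0.0216 Y [-0.043  0.048 -0.998]
total incr [ 0.238  0.291 -0.033] tw 0.0033
```

move_arm(increments=[{"grip": 1, "linear": [0.13, 0, -0.01], "twist": 0.002}, {"grip": 1, "linear": [0.07, 0.08, -0.01], "twist": 0.001}, {"grip": 1, "linear": [0.01, 0.12, -0.01], "twist": 0}, {"grip": 1, "linear": [0, 0.08, 0], "twist": 0}, {"grip": 1, "linear": [0, 0, 0], "twist": 0}])

```text
clock: 12.4
eef_pos: [0.5448, -0.2008, 0.0989]
tool_rot: [-0.428, 0.578, -0.547, 0.429]
ft_force: [-0.1, 0.5, -3.8]
grip_width: 0.0215
```

```bash
python3 -c "
from h import *
bs(-8,0,95)
for n in('top','scene'):
    im,d=bot.camera(n); np.save(n+'4i.npy',im); np.save(n+'4.npy',d)
a=np.load('top4i.npy');b=np.load('scene4i.npy')
c=lambda im,u,v,w,h:cv2.resize(im[v:v+h,u:u+w],(400,300),interpolation=cv2.INTER_CUBIC)
cv2.imwrite('pics/g4.png',np.hstack([c(a,268,160,112,84),c(b,130,130,112,84)]))
X=np.array([D[1],-D[0],0])
C=cloud('scene',np.load('scene4.npy')); im=b.astype(int); B,g,r=im[...,0],im[...,1],im[...,2]
Q=C-MID;S=np.stack([Q@D,Q@X,C[...,2]],-1)*1e3
m=(r>75)&(r>2*g)&(r>2*B)&(abs(S[...,0])<90)&(S[...,2]>70)&(abs(S[...,1])<40)
for lo in range(-60,60,12):
    k=m&(S[...,0]>lo)&(S[...,0]<lo+12)
    if k.sum()>4: print(lo,k.sum(),'top z',np.percentile(S[k][:,2],90).round(1),'bot',np.percentile(S[k][:,2],8).round(1))
"
```

```text
buff s -18.8 lat 7.2 z 116.5 mm phi -15.35 tilt [-0.0279 -0.0342] F s,lat,z [ 0.4 -0.2 -3.8] t 12.40 w 0.0215 Y [-0.026  0.036 -0.999]
total incr [-0.05   0.11  -0.033] tw -0.0074
-60 52 top z 130.0 bot 113.1
-48 47 top z 130.5 bot 111.0
-36 10 top z 122.5 bot 109.7
-24 15 top z 131.4 bot 109.1
-12 63 top z 131.3 bot 113.6
0 71 top z 132.1 bot 113.9
12 30 top z 131.9 bot 117.7
```

View pics/g4.png

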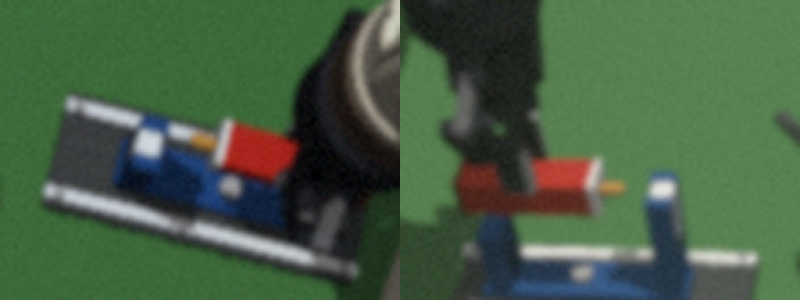

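The pitch is now slightly nose-up (-0.028), and the red bar in the scene view shows the same, so the buff has not slipped in the grip. Next I'll align it and press quickly.

move_arm(increments=[{"grip": 1, "linear": [-0.02, 0.05, -0.017], "twist": -0.004}, {"grip": 1, "linear": [-0.02, 0.05, -0.015], "twist": -0.003}, {"grip": 1, "linear": [-0.01, 0.01, 0], "twist": 0}, {"grip": 1, "linear": [0, 0, 0], "twist": 0}, {"grip": 1, "linear": [0, 0, 0], "twist": 0}])

```text
clock: 13.0
eef_pos: [0.545, -0.1876, 0.0817]
tool_rot: [-0.431, 0.571, -0.546, 0.436]
ft_force: [-0.7, -0.6, -4.0]
grip_width: 0.0219
```

```bash
python3 -c "
from h import *
bs(-5,0,93)
"
```

```text
buff s -5.9 lat 3.8 z 99.3 mm phi -14.32 tilt [-0.0276 -0.0234] F s,lat,z [-0.8 -0.6 -4. ] t 13.00 w 0.0219 Y [-0.016  0.033 -0.999]
total incr [-0.004  0.032 -0.018] tw 0.0016
```

move_arm(increments=[{"grip": 1, "linear": [0.002, 0.02, -0.014], "twist": 0.001}, {"grip": 1, "linear": [0, 0.012, -0.006], "twist": 0}, {"grip": 1, "linear": [0, 0, 0], "twist": 0}, {"grip": 1, "linear": [0, 0, 0], "twist": 0}, {"grip": 1, "linear": [0, 0, 0], "twist": 0}])

```text
clock: 13.5
eef_pos: [0.541, -0.1869, 0.0753]
tool_rot: [-0.43, 0.571, -0.547, 0.436]
ft_force: [-0.2, -1.3, -3.9]
grip_width: 0.0217
```

```bash
python3 -c "
from h import *
bs(8,0,93)
"
```

```text
buff s -6.2 lat -0.2 z 92.9 mm phi -14.44 tilt [-0.0272 -0.0226] F s,lat,z [-1.3  0.1 -3.9] t 13.50 w 0.0217 Y [-0.015  0.032 -0.999]
total incr [-0.071  0.001  0.001] tw 0.0005
```

move_arm(increments=[{"grip": 1, "linear": [-0.055, 0, 0], "twist": 0}, {"grip": 1, "linear": [-0.035, 0, 0], "twist": 0}, {"grip": 1, "linear": [-0.02, 0, 0], "twist": 0}, {"grip": 1, "linear": [-0.018, 0, 0], "twist": 0}, {"grip": 1, "linear": [-0.018, 0, 0], "twist": 0}])

```text
clock: 14.0
eef_pos: [0.5442, -0.1744, 0.0779]
tool_rot: [-0.438, 0.565, -0.557, 0.422]
ft_force: [-3.2, -11.4, -1.6]
grip_width: 0.0214
```

```bash
python3 -c "
from h import *
bs(8,0,66)
"
```

```text
buff s 7.4 lat -0.2 z 95.5 mm phi -15.09 tilt [ 0.0102 -0.0219] F s,lat,z [-11.9  -0.3  -1.6] t 14.00 w 0.0214 Y [-0.024 -0.004 -1.   ]
total incr [-0.005  0.147  0.004] tw -0.0052
```

move_arm(increments=[{"grip": 1, "linear": [-0.018, 0.035, 0.001], "twist": -0.002}, {"grip": 1, "linear": [-0.018, 0.035, 0.001], "twist": -0.002}, {"grip": 1, "linear": [-0.018, 0.035, 0.001], "twist": -0.002}, {"grip": 1, "linear": [-0.018, 0.025, 0.001], "twist": -0.001}, {"grip": 1, "linear": [-0.017, 0.01, 0], "twist": -0.001}])

```text
clock: 14.5
eef_pos: [0.5476, -0.1785, 0.0571]
tool_rot: [0.448, -0.552, 0.569, -0.414]
ft_force: [-5.4, -9.7, 1.8]
grip_width: 0.0218
```

```bash
python3 -c "
from h import *
bs(5,0,64)
"
```

```text
buff s 5.0 lat 3.9 z 74.7 mm phi -14.95 tilt [ 0.0529 -0.0104] F s,lat,z [-10.7  -2.8   1.8] t 14.50 w 0.0218 Y [-0.024 -0.048 -0.999]
total incr [-0.003  0.054 -0.019] tw -0.004
```

move_arm(increments=[{"grip": 1, "linear": [-0.028, 0.005, -0.012], "twist": -0.002}, {"grip": 1, "linear": [-0.022, 0.02, -0.008], "twist": -0.002}, {"grip": 1, "linear": [-0.02, 0.025, -0.006], "twist": -0.001}, {"grip": 1, "linear": [-0.019, 0.025, -0.004], "twist": -0.001}, {"grip": 1, "linear": [-0.016, 0.01, -0.003], "twist": 0}])

```text
clock: 15.0
eef_pos: [0.5474, -0.1769, 0.0468]
tool_rot: [0.454, -0.54, 0.582, -0.405]
ft_force: [-4.0, -9.4, 2.2]
grip_width: 0.0215
```

```bash
python3 -c "
from h import *
bs(5,0,64)
for n in('top','scene'):
    im,d=bot.camera(n); np.save(n+'5i.npy',im); np.save(n+'5.npy',d)
a=np.load('top5i.npy');b=np.load('scene5i.npy')
c=lambda im,u,v,w,h:cv2.resize(im[v:v+h,u:u+w],(400,300),interpolation=cv2.INTER_CUBIC)
cv2.imwrite('pics/g5.png',np.hstack([c(a,268,160,112,84),c(b,130,150,112,84)]))
"
```

```text
buff s 7.2 lat 3.1 z 64.3 mm phi -15.05 tilt [0.0917 0.0049] F s,lat,z [-10.1  -1.5   2.2] t 15.00 w 0.0215 Y [-0.019 -0.09  -0.996]
total incr [ 0.011  0.003 -0.015] tw -0.0048
```

View pics/g5.png

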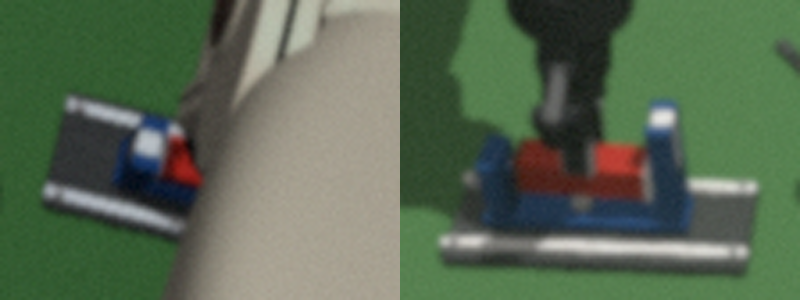

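The buff is now down between the posts (scene crop, red bar at (585,170) between the posts at (497,180) and (667,165)), but its stub end is about 3 mm high. I'll push the stub gently against the low post's face to level it and let it drop into the recess.

move_arm(increments=[{"grip": 1, "linear": [0.01, 0, -0.008], "twist": -0.001}, {"grip": 1, "linear": [0.025, 0.004, -0.006], "twist": -0.001}, {"grip": 1, "linear": [0.025, 0.005, -0.003], "twist": -0.001}, {"grip": 1, "linear": [0.025, 0.005, 0], "twist": 0}, {"grip": 1, "linear": [0.02, 0.005, 0], "twist": 0}])

```text
clock: 15.6
eef_pos: [0.5442, -0.1841, 0.048]
tool_rot: [0.45, -0.541, 0.575, -0.418]
ft_force: [1.2, 6.5, 1.3]
grip_width: 0.0218
```

```bash
python3 -c "
from h import *
bs(0,0,62)
"
```

```text
buff s -1.1 lat 1.6 z 65.5 mm phi -14.26 tilt [0.065 0.01 ] F s,lat,z [ 6.6 -0.5  1.3] t 15.60 w 0.0218 Y [-0.006 -0.065 -0.998]
total incr [-0.007  0.017 -0.008] tw 0.0021
```

move_arm(increments=[{"grip": 1, "linear": [0.02, 0.01, -0.004], "twist": 0}, {"grip": 1, "linear": [0.02, 0.012, -0.004], "twist": 0}, {"grip": 1, "linear": [0.02, 0.012, -0.002], "twist": 0}, {"grip": 1, "linear": [0.015, 0.01, 0], "twist": 0}, {"grip": 1, "linear": [0, 0, 0], "twist": 0}])

```text
clock: 16.1
eef_pos: [0.5449, -0.1837, 0.0454]
tool_rot: [0.444, -0.543, 0.569, -0.431]
ft_force: [-1.2, -4.2, -3.0]
grip_width: 0.0216
```

```bash
python3 -c "
from h import *
bs(0,0,62)
"
```

```text
buff s -1.0 lat 2.1 z 63.0 mm phi -13.58 tilt [0.0376 0.0175] F s,lat,z [-4.4 -0.1 -3. ] t 16.10 w 0.0216 Y [ 0.008 -0.041 -0.999]
total incr [-0.005  0.004 -0.01 ] tw 0.008
```

move_arm(increments=[{"grip": 0.7, "linear": [0, 0, 0], "twist": 0}, {"grip": 0.6, "linear": [0, 0, 0], "twist": 0}, {"grip": 0.4, "linear": [0, 0, 0], "twist": 0}, {"grip": 0.2, "linear": [0, 0, 0], "twist": 0}, {"grip": 0, "linear": [0, 0, 0], "twist": 0}])

```text
clock: 16.6
eef_pos: [0.5469, -0.1839, 0.0471]
tool_rot: [0.443, -0.541, 0.57, -0.432]
ft_force: [0.4, -0.4, -0.3]
grip_width: 0.076
```

move_arm(increments=[{"grip": 0, "linear": [0, 0, 0], "twist": 0}, {"grip": 0, "linear": [0, 0, 0], "twist": 0}, {"grip": 0, "linear": [0, 0, 0], "twist": 0}, {"grip": 0, "linear": [0, -0.03, 0], "twist": 0}, {"grip": 0, "linear": [0, -0.1, 0], "twist": 0}])

```text
clock: 17.1
eef_pos: [0.5444, -0.1823, 0.0713]
tool_rot: [0.444, -0.543, 0.568, -0.43]
ft_force: [-0.7, 0.0, -0.6]
grip_width: 0.0855
```

move_arm(increments=[{"grip": 0, "linear": [0, -0.2, 0], "twist": 0}, {"grip": 0, "linear": [0, -0.24, 0], "twist": 0}, {"grip": 0, "linear": [0.1, -0.24, -0.1], "twist": 0}, {"grip": 0, "linear": [0.1, -0.1, -0.2], "twist": 0}, {"grip": 0, "linear": [0.1, 0, -0.2], "twist": 0}])

```text
clock: 17.6
eef_pos: [0.4374, -0.2097, 0.2311]
tool_rot: [0.445, -0.54, 0.569, -0.433]
ft_force: [-1.1, -0.4, -0.4]
grip_width: 0.0852
```

```bash
python3 -c "
from h import *
bs()
X=np.array([D[1],-D[0],0])
for n in('top','scene'):
    im,d=bot.camera(n); np.save(n+'6i.npy',im); np.save(n+'6.npy',d)
a=np.load('top6i.npy');b=np.load('scene6i.npy')
c=lambda im,u,v,w,h:cv2.resize(im[v:v+h,u:u+w],(400,300),interpolation=cv2.INTER_CUBIC)
cv2.imwrite('pics/g6.png',np.vstack([np.hstack([c(a,268,160,112,84),c(b,130,150,112,84)]),np.hstack([cv2.resize(a,(400,300)),cv2.resize(b,(400,300))])]))
for n,im in(('top',a),('scene',b)):
    C=cloud(n,np.load(n+'6.npy')); im=im.astype(int); B,g,r=im[...,0],im[...,1],im[...,2]
    Q=C-MID;S=np.stack([Q@D,Q@X,C[...,2]],-1)*1e3
    m=(r>75)&(r>2*g)&(r>2*B)&(abs(S[...,0])<90)&(abs(S[...,1])<30)&(S[...,2]>35)
    for lo in range(-48,48,12):
        k=m&(S[...,0]>lo)&(S[...,0]<lo+12)
        if k.sum()>4: print(n,lo,k.sum(),'top z',np.percentile(S[k][:,2],85).round(1),'lat',np.percentile(S[k&(S[...,2]>66)][:,1],[5,95]).round(1))
    print(S[m][:,0].min(),S[m][:,0].max())
    br=(r>110)&(r>g+25)&(g>B+25)&(abs(S[...,0]-50)<20)&(abs(S[...,1])<20); print('brass',br.sum(),S[br].mean(0).round(1),S[br].min(0).round(1))
"
```

```text
buff s -53.1 lat -95.6 z 248.7 mm phi -13.23 tilt [0.0389 0.0212] F s,lat,z [-0.7 -0.9 -0.4] t 17.60 w 0.0852 Y [ 0.012 -0.043 -0.999]
top -48 40 top z 75.3 lat [-9.9 10.2]
top -36 63 top z 75.5 lat [-10.3  10.4]
top -24 61 top z 75.5 lat [-10.1  10.6]
top -12 63 top z 75.6 lat [-10.5   9.8]
top 0 63 top z 74.8 lat [-10.7  11.2]
top 12 64 top z 75.3 lat [-10.4  10.5]
top 24 60 top z 75.6 lat [-10.6  10.1]
top 36 19 top z 76.2 lat [-9.7 11.1]
-43.52102812679569 39.504743501568875<string>:18: RuntimeWarning: Mean of empty slice.
  ret = um.true_divide(
Traceback (most recent call last):
ValueError: zero-size array to reduction operation minimum which has no identity
```

View pics/g6.png

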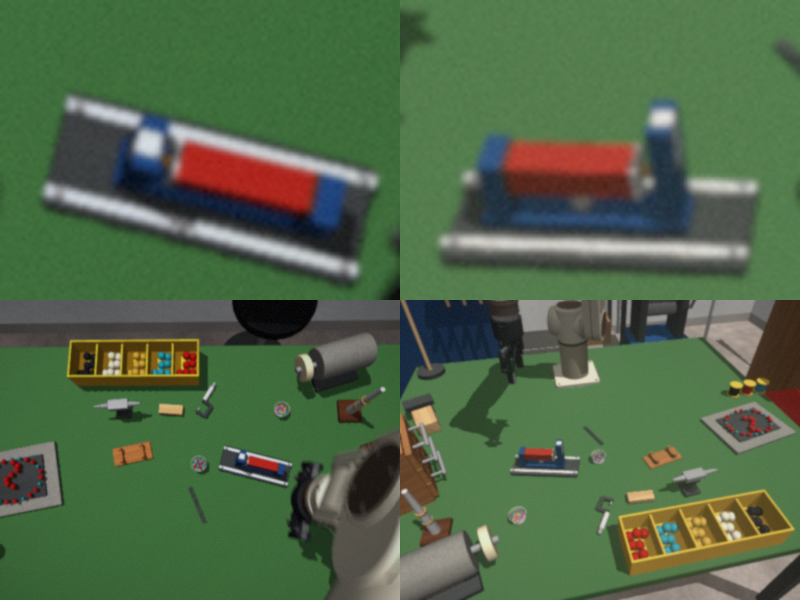

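The buff lies level between the posts. Its top is at about 75.5 mm along its whole length, so its axis is at about 62 mm. It is centred to within 0.5 mm, with the dark cap flush on the low post. Nothing else has moved and the arm is clear, so I'm handing in.

```bash
python3 -c "
from h import *
print(np.abs(bot.get_obs()['joint_vel']).max()); print(bot.job_done())"
```

```text
0.07020807871665062
the job is handed in; nothing more can be done
None
```

The buff is fitted between the posts and the job is handed in, at about 18 s of the allowed 64. No verdict was reported.

**What I did:** I lifted the buff from its rest and pressed the pivot into the tall post's groove. I then slid the buff down, pushed the stub home in the low post's recess, and released.

**What went wrong on the way:** The first press failed because the arm gave way a little on every row and the tool pitched to about 0.1 rad. I backed out and corrected the pitch by pushing the stub against the tall post's outer face. The wrist force read 23 N there; the pivot was not touched. Then I pressed again with fewer, larger moves. While the pivot was being pressed, the highest wrist force I read along it was 11.9 N, read only at the end of each call.

**Last checks:**
- **Height and level:** the top face is at about 75.5 mm along its whole length, so the axis is at about 62 mm and level.
- **Centring:** it is within about 0.5 mm of the yoke's centre line. It lies about 12 mm to -y of the plate's middle, because the yoke is clamped there.
- **Stub end:** the dark cap is flush against the low post.
- **Bystanders:** they looked unmoved in both views, and the arm is clear.

**Not confirmed:**
- **Pivot:** my colour check for the brass found nothing in the top view and stopped there. That the pivot has sprung back rests on the flush cap and the buff's measured position.
- **Arm:** it was still settling slightly when I handed in (joint speed 0.07 rad/s), well away from everything.

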